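# Shut and lock the medicine drawer

## Task

The medicine drawer on the vanity counter has been left ajar. With the fingertips only, push the drawer fully shut, then press the round key on top of the unit fully down, then the square key fully down, and last push the brass lock plunger fully in, in that order; keys and plunger stay down by themselves. Do not press the long narrow key, lift nothing, and leave the tweezer case, cup, pill organiser and roll-on bottle where they are.

Things in the scene. Friction and masses are not known exactly. Their poses are not given: they have to be found in the camera images.
- unit: White medicine drawer unit fixed to the counter, 160 (x) x 280 (y) x 100 mm high. Origin: centre of its underside; x points from drawer front to back (the drawer closes along +x), y left, z up. On its flat top stand three keys in a row, at unit x = -20 mm, y = -56, 0, +56 mm, in varying order, each on a black plate 52 x 42 x 8 mm; the lock plunger stands behind the row.
- drawer (a joint): How far the drawer stands open, m: 0 = fully shut against its stop, 0.09 = stop of its travel. Slides level on friction of about 2.5 N, no spring: it stays where it is left.
- drawer_front (a point): Centre of the outer face of the drawer's front panel, which is pushed to shut it: flat pale wood, no handle, 280 mm wide, from 4 to 96 mm above the counter; this point is 50 mm above the counter and moves with the drawer. Shut, it lies at unit x = -92 mm. Its frame is parallel to the unit's, x pointing into the drawer.
- round_key (a joint): Travel of the round key, m: 0 = up as at the start, 0.008 = fully down on its stop. Slides vertically; no spring: it resists with about 2.5 N while moving and stays where it is left. Press first.
- round_key_top (a point): Centre of the top face of the round steel key, a disc 30 mm across; 122 mm above the counter when up, 114 mm when fully down; moves with the key.
- square_key (a joint): Travel of the square key, m: 0 = up as at the start, 0.008 = fully down on its stop. Slides vertically; no spring: it resists with about 2.5 N while moving and stays where it is left. Press second.
- square_key_top (a point): Centre of the top face of the square steel key, 28 x 28 mm; 122 mm above the counter when up, 114 mm when fully down; moves with the key.
- long_key (a joint): Travel of the long narrow key, m: 0 = up as at the start, 0.008 = fully down on its stop. Slides vertically; no spring: it resists with about 2.5 N while moving and stays where it is left. Not to be pressed.
- long_key_top (a point): Centre of the top face of the long narrow steel key, 44 mm along the unit's x and 12 mm along its y; 122 mm above the counter; moves with the key.
- lock (a joint): Travel of the brass lock plunger, m: 0 = out as at the start, 0.010 = fully in on its stop. Slides vertically; no spring: it resists with about 3.5 N while moving and stays where it is left. Pushed last.
- lock_top (a point): Centre of the top face of the brass lock plunger, an upright cylinder 20 mm across in a brass collar 32 mm across and 10 mm high, 65 mm behind the line of the keys; 132 mm above the counter when out, 122 mm when fully in; moves with the plunger.
- tweezer_case: Bystander: loose flat steel tweezer case 110 x 22 x 12 mm, lying on the unit's top near its left (+y) edge, long side along the unit's x. Origin: centre of its underside.
- cup: Bystander: loose white ceramic toothbrush cup, 74 mm across, 95 mm high, on the counter to the left of the unit. Origin: centre of its underside.
- organiser: Bystander: loose blue plastic pill organiser 40 x 155 x 25 mm with seven lids, on the counter to the right of the unit. Origin: centre of its underside, its y axis along the length.
- roll_on: Bystander: loose small amber glass roll-on bottle with black cap, 26 mm across, 70 mm high, on the counter to the right of the unit. Origin: centre of its underside.

How it is judged:
By the outcome, as a careful person would: the job done as asked, in the order asked, and still so for the second after the job is handed in, with the robot touching nothing.
It also fails if it takes over 51 s, if anything falls off the work surface, if the arm or the gripper's body presses on something with over 40 N, if the wrist force passes 120 N, or if a joint passes its speed limit or range.

## Robot

A 7-joint arm with a two-finger parallel gripper is mounted at the origin on the work surface. World frame = base frame: x ahead of the robot, y to its left, z up, the work surface at z = 0. Lengths are in m, angles in rad, forces in N, time in s.
With the tool pointing down it reaches from about 0.4 to 0.85 m from the base axis. Payload 4.4 kg.
Tool frame: the origin (TCP) lies at the very end of the fingers, on their centre line; the grasp point (between the pads) lies r.grip_point_offset behind it (r.grip_point_offset is the distance from the TCP to the grasp point, in m); z points along the fingers, y is the line along which they close (so a half turn about z gives the same grasp; the last joint's range is limited). The gripper opens to 94 mm and grips with 3 to 60 N. Pads are 16 mm wide; open, the fingers measure 119 mm over their backs; the gripper's body (75 mm by 177 mm) begins 78 mm behind the grasp point.
Start: joints at [-1.37, 0.628, 0.038, 1.517, -0.027, 0.996, -0.02], TCP at [0.171, 0.627, 0.205] pointing down, gripper open.
Joint ranges: [-3.06, 3.06], [-0.37, 2.12], [-1.25, 1.32], [0.18, 2.47], [-1.1, 4.24], [0.23, 1.98], [-2.94, 2.94]. Speed limits (rad/s): [2.57, 2.57, 3.14, 3.14, 3.14, 3.14, 3.14].

## Interface

Orientations are given as a unit quaternion [w, x, y, z].
In Python, from bench import r gives the robot as it stands.
- The arm moves only by the tool apply_moves, never from a script. Its arguments are lists of equal length, an entry for each row: "dr": the turn, a rotation vector about the tool's x, y, z as a fraction of full scale, a list of three; "travel": the shift along the tool's x, y, z as a fraction of full scale, a list of three; "hand": the closure in counts, from 0 (fully open) to 255 (shut). A call has 1 to 8 rows; each row shifts and turns the commanded pose from where the row before left it, along the tool's axes as they then stand; what a row does not reach is not made up. Full scale, the value 1, is 0.08 m for a shift and pi rad for a turn. A row lasts 1/10 s, in which the tool goes at most 50 mm and 8.59 degrees, less where a joint would pass 70% of its speed; a pose out of reach is approached as far as the arm can. A call with a number of a shift or a turn outside -1 to 1 is refused whole. A call with a gripper value outside its range is refused whole. The fingers move at their own pace and stop on an object; the grip force is fixed at half the most. Time passes only in rows, so rows that do not move let the fingers close. It gives the time, the measured TCP pose, the force, the opening and the grip force at its end, in the units of the state.
- r.observe(): the state, without advancing time (a new reading comes with each control period).
- r.grab_frame(name): name is "scene" or "side" or "wrist"; returns a dict with "color" (400x640x3 uint8, red, green, blue), "depth" (400x640 float32, m along the optical axis (not along the pixel's ray), 0 where there is no reading), "intrinsics" (3x3 intrinsics, pixels), "origin" and "orientation" of the camera in the world. Camera axes: x right, y down, z forward; pixel columns grow to the right and rows downward; lengths in m; the calibration is good to about 2 mm. A picture is of the moment at which its call begins.
- r.finish_job(): hands the job in; it is judged then, once.
Trained networks look in a picture, given as the dict that the camera call returned (one of the last four; its "shot" number tells which), for a name from the list of things; names that differ only in an ending like _2 or _b are one class to them, and where a whole thing is asked for, a point or a joint stands for the part that bears it (a point fixed in the world has none). Each returns a list of dicts, best first, with "p" (0 to 1); they miss things now and then, are a little off and sometimes report something else, mostly with a low value. They report only what shows in the picture. A call takes as long as a camera call.
- r.look_for(picture, label): "position" ([x, y, z] in m, in the coordinates of the camera as it stood for that picture, good to about 4 mm: the middle of the surface that is visible of it).
- r.silhouettes(picture, label): "mask" (400x640 bool, what is visible of it).
- r.spot_point(picture, label): "position" ([x, y, z] in m, in the coordinates of the camera as it stood for that picture, good to about 4 mm: a listed point, or the origin of a listed thing).
The state is a dict: "t": time; "qpos": joint angles; "joint_velocities": joint speeds; "joint_torque": joint torques, N m; "position": TCP position; "orientation": TCP orientation; "force": force on the tool from outside, world axes, zero at the start; "moment": the same for the moment, N m; "opening": finger opening in m; "gripper_force": force on a finger pad.
Only numpy, scipy, OpenCV 4.12 (cv2) and the standard library are available. Lean on these libraries where they do the work, as an engineer would, in place of code of your own. Each camera call takes 0.05 s, during which the arm holds its last target. There are 200 camera calls.

## Working session

There is one attempt and no reset: what is moved stays moved. The work goes in short steps, Python scripts to look and compute and a tool call to move; the robot and the scene stay as the last step left them, time stands still between calls to the robot, and variables do not carry over. Pictures are saved under pics/ and viewed, at most 10 in all, crops included, and the job is handed in when it is done.

Besides the shell and the picture viewer there is one more tool, called after "Emit:" by a JSON object that holds its "fn" and its "kwargs". apply_moves: Moves the arm, as the interface text tells. Shift numbers are shares of 0.08 m and turn numbers shares of pi rad, none past 1 either way. Its arguments: {"type":"object","properties":{"dr":{"type":"array","items":{"type":"array","items":{"type":"number"}}},"travel":{"type":"array","items":{"type":"array","items":{"type":"number"}}},"hand":{"type":"array","items":{"type":"number"}}},"required":["dr","travel","hand"]}

```bash
mkdir -p pics && cat > h.py <<'E'
import numpy as np, cv2
from bench import r
from scipy.spatial.transform import Rotation as R
def rot(q): return R.from_quat([q[1],q[2],q[3],q[0]])
def w(f,p): return rot(f["orientation"]).apply(p)+np.array(f["origin"])
def save(f,n): cv2.imwrite(f"pics/{n}.png",cv2.cvtColor(f["color"],cv2.COLOR_RGB2BGR))
def cloud(f,m):
    v,u=np.nonzero(m&(f["depth"]>0)); z=f["depth"][v,u]; K=f["intrinsics"]
    return w(f,np.c_[(u-K[0][2])*z/K[0][0],(v-K[1][2])*z/K[1][1],z])
E
python3 - <<'E'
from h import *
s=r.observe(); print(s["t"],s["position"],s["orientation"],s["opening"],r.grip_point_offset)
np.set_printoptions(precision=4,suppress=True)
for c in ["scene","side"]:
    f=r.grab_frame(c); save(f,c+"0")
    for n in ["unit","drawer_front","round_key_top","square_key_top","long_key_top","lock_top","tweezer_case","cup","organiser","roll_on"]:
        d=r.spot_point(f,n); print(c,n,[(round(x["p"],2),w(f,x["position"])) for x in d[:2]])
E
```

```text
0.0 [0.17118695 0.6263651  0.2045689 ] [-1.02794590e-04  1.33012544e-01  9.91113913e-01 -9.29742513e-04] 0.09399872396462207 0.0188
scene unit [(0.64, array([ 0.6015, -0.0207,  0.0022]))]
scene drawer_front [(0.81, array([ 0.4689, -0.0193,  0.0541]))]
scene round_key_top [(0.64, array([ 0.5819, -0.0216,  0.1202]))]
scene square_key_top [(0.59, array([0.5824, 0.0331, 0.1193])), (0.34, array([ 0.6635, -0.2154,  0.0011]))]
scene long_key_top [(0.46, array([ 0.5858, -0.0782,  0.1212]))]
scene lock_top []
scene tweezer_case [(0.7, array([0.6002, 0.0941, 0.0996]))]
scene cup [(0.87, array([ 0.5733,  0.2072, -0.003 ]))]
scene organiser [(0.93, array([ 0.5318, -0.2776, -0.0006]))]
scene roll_on [(0.64, array([ 0.6658, -0.2155, -0.0016]))]
side unit [(0.94, array([ 0.6038, -0.0174, -0.0024]))]
side drawer_front [(0.58, array([ 0.4762, -0.0128,  0.0481]))]
side round_key_top [(0.63, array([ 0.5812, -0.0176,  0.1256]))]
side square_key_top [(0.72, array([0.5848, 0.0363, 0.1228]))]
side long_key_top [(0.66, array([ 0.584 , -0.0691,  0.1203]))]
side lock_top [(0.55, array([0.6477, 0.0165, 0.1303]))]
side tweezer_case [(0.83, array([0.5991, 0.1011, 0.0988]))]
side cup [(0.71, array([0.5748, 0.2097, 0.0034]))]
side organiser [(0.92, array([ 0.5346, -0.2746, -0.003 ])), (0.37, array([ 0.4733, -0.0164,  0.0498]))]
side roll_on [(0.64, array([ 0.6626, -0.2097,  0.002 ]))]
```

View pics/scene0.png

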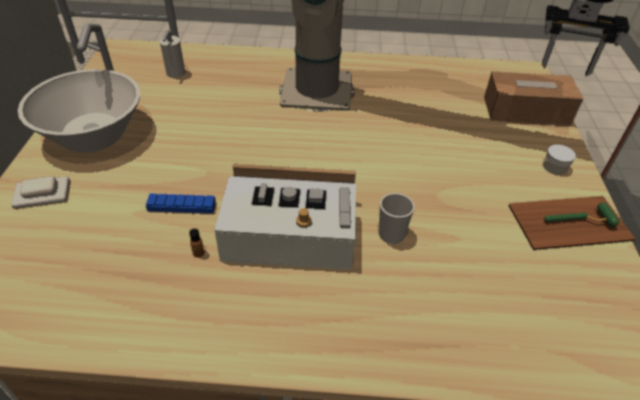

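View pics/side0.png

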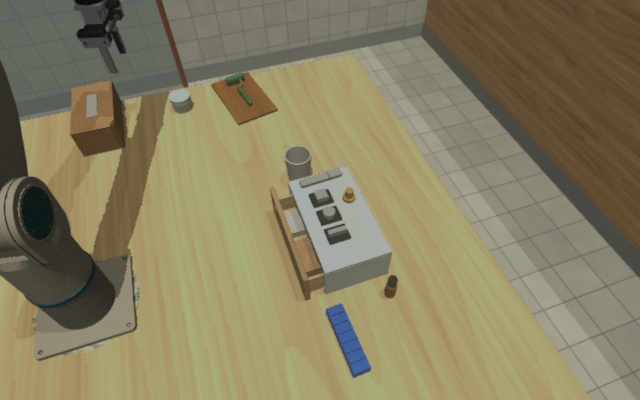

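```bash
python3 - <<'E'
from h import *
np.set_printoptions(precision=4,suppress=True)
for c in ["scene","side"]:
    f=r.grab_frame(c)
    P=cloud(f,np.ones((400,640),bool)); 
    def q(n,m):
        p=P[m]; print(c,n,len(p), p.mean(0) if len(p) else '', np.percentile(p,2,0) if len(p) else '',np.percentile(p,98,0) if len(p) else '')
    near=lambda x,y,d:np.hypot(P[:,0]-x,P[:,1]-y)<d
    z=P[:,2]
    q("round",near(.582,-.02,.022)&(z>.116)); q("sq",near(.583,.035,.024)&(z>.116)); q("long",near(.585,-.074,.026)&(z>.116))
    q("lock",near(.648,.0165,.03)&(z>.118))
    q("front",(P[:,0]>.43)&(P[:,0]<.49)&(abs(P[:,1]+.017)<.12)&(z>.02)&(z<.09))
    m=r.silhouettes(f,"lock"); 
    if m: p=cloud(f,m[0]["mask"]); print("lockmask",m[0]["p"],len(p),p.mean(0),p.min(0),p.max(0))
    m=(P[:,0]>.42)&(P[:,0]<.51)&(abs(P[:,1]+.017)<.12)&(z>.02)&(z<.09); p=P[m]
    if len(p)>50: print("front fit x=a+b*y",np.polyfit(p[:,1],p[:,0],1))
E
```

```text
scene round 130 [ 0.5848 -0.0201  0.1207] [ 0.5702 -0.0335  0.1169] [ 0.5985 -0.0071  0.1233]
scene sq 147 [0.585  0.0358 0.1207] [0.5698 0.0225 0.1168] [0.5974 0.0492 0.1233]
scene long 98 [ 0.5854 -0.0757  0.1207] [ 0.5634 -0.0818  0.1165] [ 0.606  -0.0701  0.1236]
scene lock 100 [0.6509 0.0158 0.1282] [0.6392 0.0072 0.1188] [0.659  0.0249 0.1331]
scene front 864 [ 0.4854 -0.0171  0.0775] [ 0.4815 -0.1318  0.0647] [0.4889 0.0983 0.0897]
lockmask 0.6 116 [0.6527 0.0164 0.124 ] [0.6375 0.0072 0.1085] [0.6613 0.0251 0.1336]
front fit x=a+b*y [-0.0074  0.4853]
side round 113 [ 0.5836 -0.021   0.1208] [ 0.5697 -0.0344  0.1168] [ 0.5968 -0.0063  0.1237]
side sq 118 [0.5833 0.0346 0.1208] [0.57   0.0209 0.1178] [0.5965 0.0493 0.1239]
side long 108 [ 0.5843 -0.077   0.1208] [ 0.563  -0.0823  0.1166] [ 0.606  -0.0698  0.1237]
side lock 67 [0.6484 0.0133 0.1286] [0.6399 0.0054 0.1189] [0.6574 0.0253 0.1337]
side front 275 [ 0.4754 -0.0261  0.0565] [ 0.473  -0.1332  0.0214] [0.4764 0.0967 0.0894]
lockmask 0.43 79 [0.6476 0.0121 0.1255] [0.6396 0.0051 0.1109] [0.6579 0.0254 0.134 ]
front fit x=a+b*y [0.0113 0.4927]
```

The pictures agree with the networks. The row runs long (y≈-0.076), round (-0.020), square (+0.035) at x≈0.584, and the brass plunger is at (0.649, 0.015). The drawer front is at x≈0.474, so it is about 38 mm open. First I'll close the hand, square the yaw and travel there.

Emit:
{"fn": "apply_moves", "kwargs": {"dr": [[0, 0, -0.0425], [0, 0, -0.0425], [0, 0, 0], [0, 0, 0], [0, 0, 0], [0, 0, 0], [0, 0, 0], [0, 0, 0]], "travel": [[0, 0, 0], [0, 0, 0], [-0.4, -0.4, 0], [-0.4, -0.4, 0], [-0.4, -0.4, 0], [-0.4, -0.4, 0], [-0.4, -0.4, 0], [-0.4, -0.4, 0]], "hand": [255, 255, 255, 255, 255, 255, 255, 255]}}

```text
t: 2.1
position: [0.3646, 0.4338, 0.2057]
orientation: [0.0, -0.0, 1.0, 0.0]
force: [0.5, 0.3, -0.6]
opening: 0.0334
gripper_force: 0.0
```

Emit:
{"fn": "apply_moves", "kwargs": {"dr": [[0, 0, 0], [0, 0, 0], [0, 0, 0], [0, 0, 0], [0, 0, 0], [0, 0, 0], [0, 0, 0], [0, 0, 0]], "travel": [[-0.1, -0.56, 0], [-0.1, -0.56, 0], [-0.1, -0.56, 0], [-0.1, -0.56, 0], [-0.1, -0.56, 0], [-0.1, -0.56, 0], [-0.1, -0.56, 0], [-0.1, -0.56, 0]], "hand": [255, 255, 255, 255, 255, 255, 255, 255]}}

```text
t: 2.9
position: [0.4278, 0.075, 0.2058]
orientation: [0.0, -0.0, 1.0, 0.0]
force: [0.6, -0.2, 0.4]
opening: 0.0006
gripper_force: 0.0
```

Emit:
{"fn": "apply_moves", "kwargs": {"dr": [[0, 0, 0], [0, 0, 0], [0, 0, 0], [0, 0, 0], [0, 0, 0], [0, 0, 0], [0, 0, 0], [0, 0, 0]], "travel": [[0, -0.4, 0], [0, -0.4, 0], [0, -0.4, 0], [0, 0, 0.45], [0, 0, 0.45], [0, 0, 0.45], [0, 0, 0.45], [0, 0, 0]], "hand": [255, 255, 255, 255, 255, 255, 255, 255]}}

```text
t: 3.7
position: [0.4247, -0.0193, 0.0584]
orientation: [-0.004, -0.0, 1.0, 0.0]
force: [-1.0, 0.3, 1.1]
opening: 0.0003
gripper_force: 0.0
```

Emit:
{"fn": "apply_moves", "kwargs": {"dr": [[0, 0, 0], [0, 0, 0], [0, 0, 0], [0, 0, 0], [0, 0, 0], [0, 0, 0], [0, 0, 0], [0, 0, 0]], "travel": [[-0.18, 0, 0], [-0.18, 0, 0], [-0.08, 0, 0], [-0.08, 0, 0], [-0.08, 0, 0], [-0.08, 0, 0], [-0.08, 0, 0], [-0.05, 0, 0]], "hand": [255, 255, 255, 255, 255, 255, 255, 255]}}

```text
t: 4.5
position: [0.4929, -0.0193, 0.0615]
orientation: [0.0, -0.0, 1.0, 0.0]
force: [-2.8, 1.0, 1.4]
opening: 0.0003
gripper_force: 1.4
```

Emit:
{"fn": "apply_moves", "kwargs": {"dr": [[0, 0, 0], [0, 0, 0], [0, 0, 0], [0, 0, 0], [0, 0, 0]], "travel": [[-0.05, 0, 0], [-0.04, 0, 0], [-0.03, 0, 0], [-0.02, 0, 0], [0, 0, 0]], "hand": [255, 255, 255, 255, 255]}}

```text
t: 5.0
position: [0.5002, -0.0193, 0.0611]
orientation: [-0.003, -0.0, 1.0, 0.0]
force: [-7.7, 0.4, 5.8]
opening: 0.0003
gripper_force: 3.9
```

Emit:
{"fn": "apply_moves", "kwargs": {"dr": [[0, 0, 0], [0, 0, 0], [0, 0, 0], [0, 0, 0]], "travel": [[-0.03, 0, 0], [-0.03, 0, 0], [0, 0, 0], [0, 0, 0]], "hand": [255, 255, 255, 255]}}

```text
t: 5.4
position: [0.5, -0.0194, 0.0607]
orientation: [-0.008, -0.0, 1.0, 0.0]
force: [-16.4, 1.0, 12.8]
opening: 0.0002
gripper_force: 7.8
```

The force rises with no further motion, so the drawer is on its stop. I'll back off, rise and go over the round key, then check with the cameras.

Emit:
{"fn": "apply_moves", "kwargs": {"dr": [[0, 0, 0], [0, 0, 0], [0, 0, 0], [0, 0, 0], [0, 0, 0], [0, 0, 0], [0, 0, 0], [0, 0, 0]], "travel": [[0.2, 0, 0], [0.3, 0, 0], [0, 0, -0.4], [0, 0, -0.4], [0, 0, -0.4], [0, 0, -0.4], [0, 0, 0], [0, 0, 0]], "hand": [255, 255, 255, 255, 255, 255, 255, 255]}}

```text
t: 6.2
position: [0.4696, -0.0193, 0.19]
orientation: [0.002, -0.0, 1.0, 0.0]
force: [-0.6, 0.7, -0.0]
opening: 0.0003
gripper_force: 0.0
```

```bash
python3 - <<'E'
from h import *
np.set_printoptions(precision=4,suppress=True)
s=r.observe(); print(s["position"],s["orientation"],s["force"])
C=[]
for c in ["side","wrist"]:
    f=r.grab_frame(c); save(f,c+"1")
    P=cloud(f,np.ones((400,640),bool)); z=P[:,2]
    def q(n,x,y,d,z0,z1=.14):
        p=P[(np.hypot(P[:,0]-x,P[:,1]-y)<d)&(z>z0)&(z<z1)]
        if len(p)>5: print(c,n,len(p),p.mean(0),(np.percentile(p,1,0)+np.percentile(p,99,0))/2)
    q("round",.584,-.02,.022,.116); q("sq",.584,.035,.024,.116); q("long",.585,-.076,.026,.116); q("lock",.649,.015,.02,.126)
    p=P[(abs(P[:,1]+.02)<.12)&(z>.02)&(z<.09)&(P[:,0]<.55)&(P[:,0]>.48)]
    if len(p)>5: print("front",len(p),p.mean(0),np.percentile(p,[5,95],0))
    for n in ["drawer_front","round_key_top","square_key_top","lock_top"]:
        d=r.spot_point(f,n); print(c,n,[(round(x["p"],2),w(f,x["position"])) for x in d[:1]])
cv2.imwrite("pics/c1.png",np.vstack([cv2.resize(cv2.imread("pics/side1.png")[130:310,230:430],(600,540))[:,:]]))
E
```

```text
[ 0.4696 -0.0193  0.19  ] [ 0.0017 -0.0001  1.      0.    ] [-0.5558  0.7466 -0.043 ]
side round 117 [ 0.5836 -0.0216  0.1208] [ 0.5839 -0.0206  0.1207]
side sq 117 [0.5835 0.0344 0.121 ] [0.5838 0.0359 0.1207]
side long 103 [ 0.5841 -0.0768  0.1209] [ 0.5844 -0.0761  0.1207]
side lock 51 [0.6484 0.015  0.1307] [0.6487 0.0158 0.1301]
front 344 [ 0.5126 -0.0352  0.0553] [[ 0.5117 -0.1301  0.0232]
 [ 0.5133  0.0655  0.0865]]
side drawer_front [(0.66, array([ 0.604 , -0.0181, -0.0021]))]
side round_key_top [(0.57, array([ 0.5814, -0.0172,  0.1258]))]
side square_key_top [(0.62, array([0.5832, 0.0385, 0.1224]))]
side lock_top [(0.61, array([0.6498, 0.0147, 0.1303]))]
front 4360 [ 0.5098 -0.0198  0.0571] [[ 0.5088 -0.1291  0.0241]
 [ 0.5108  0.089   0.0872]]
wrist drawer_front [(0.86, array([ 0.51  , -0.0235,  0.0535]))]
wrist round_key_top []
wrist square_key_top []
wrist lock_top []
```

View pics/c1.png

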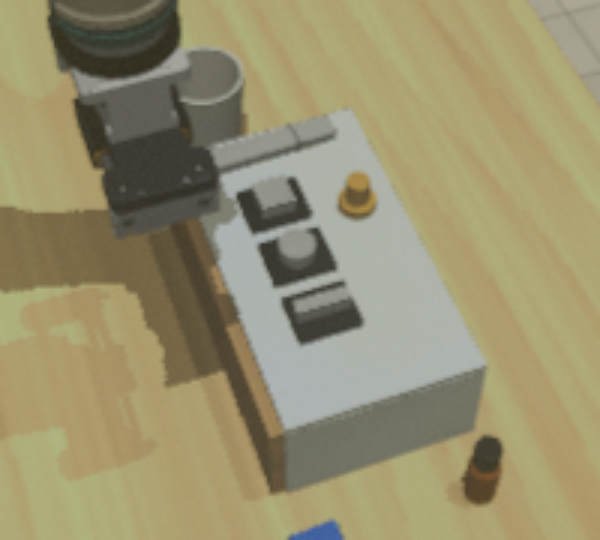

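The picture shows the drawer front flush with the unit, at crop (215-285, 260-480). Its face is at x≈0.512, which matches the shut position. Next is the round key.

Emit:
{"fn": "apply_moves", "kwargs": {"dr": [[0, 0, 0], [0, 0, 0], [0, 0, 0], [0, 0, 0], [0, 0, 0], [0, 0, 0], [0, 0, 0], [0, 0, 0]], "travel": [[-0.4, 0, 0], [-0.4, 0, 0], [-0.4, 0, 0], [-0.21, 0, 0], [0, 0, 0], [0, 0, 0.4], [0, 0, 0.28], [0, 0, 0]], "hand": [255, 255, 255, 255, 255, 255, 255, 255]}}

```text
t: 7.5
position: [0.5772, -0.0193, 0.1323]
orientation: [-0.004, -0.0, 1.0, -0.0]
force: [-1.7, -0.8, -0.3]
opening: 0.0006
gripper_force: 0.0
```

Emit:
{"fn": "apply_moves", "kwargs": {"dr": [[0, 0, 0], [0, 0, 0], [0, 0, 0], [0, 0, 0], [0, 0, 0], [0, 0, 0], [0, 0, 0], [0, 0, 0]], "travel": [[0, 0, 0.05], [0, 0, 0.05], [0, 0, 0.05], [0, 0, 0.03], [0, 0, 0.03], [0, 0, 0.03], [0, 0, 0.02], [0, 0, 0]], "hand": [255, 255, 255, 255, 255, 255, 255, 255]}}

```text
t: 8.3
position: [0.5814, -0.0193, 0.1143]
orientation: [0.0, -0.0, 1.0, -0.0]
force: [0.1, 1.3, 3.0]
opening: 0.0005
gripper_force: 1.2
```

Emit:
{"fn": "apply_moves", "kwargs": {"dr": [[0, 0, 0], [0, 0, 0], [0, 0, 0], [0, 0, 0]], "travel": [[0, 0, 0.03], [0, 0, 0.03], [0, 0, 0.03], [0, 0, 0]], "hand": [255, 255, 255, 255]}}

```text
t: 8.7
position: [0.5818, -0.0193, 0.1137]
orientation: [0.002, 0.0, 1.0, 0.0]
force: [-13.2, 0.8, 51.2]
opening: 0.0006
gripper_force: 25.3
```

Emit:
{"fn": "apply_moves", "kwargs": {"dr": [[0, 0, 0], [0, 0, 0], [0, 0, 0]], "travel": [[0, 0, 0.03], [0, 0, 0], [0, 0, 0]], "hand": [255, 255, 255]}}

```text
t: 9.0
position: [0.5819, -0.0193, 0.1135]
orientation: [0.002, 0.0, 1.0, 0.0]
force: [-17.8, 0.2, 66.1]
opening: 0.0004
gripper_force: 33.2
```

Round key is on its stop. Lift and go over the square key.

Emit:
{"fn": "apply_moves", "kwargs": {"dr": [[0, 0, 0], [0, 0, 0], [0, 0, 0], [0, 0, 0], [0, 0, 0]], "travel": [[0, 0, -0.2], [0, 0, -0.25], [0, 0.35, 0], [0, 0.34, 0], [0, 0, 0]], "hand": [255, 255, 255, 255, 255]}}

```text
t: 9.5
position: [0.5807, 0.0412, 0.1405]
orientation: [-0.0, -0.003, 1.0, 0.002]
force: [-0.3, 0.7, -0.1]
opening: 0.0001
gripper_force: 0.0
```

Emit:
{"fn": "apply_moves", "kwargs": {"dr": [[0, 0, 0], [0, 0, 0], [0, 0, 0], [0, 0, 0], [0, 0, 0], [0, 0, 0], [0, 0, 0], [0, 0, 0]], "travel": [[0, 0, 0.1], [0, 0, 0.05], [0, 0, 0.05], [0, 0, 0.05], [0, 0, 0.04], [0, 0, 0.03], [0, 0, 0.03], [0, 0, 0]], "hand": [255, 255, 255, 255, 255, 255, 255, 255]}}

```text
t: 10.3
position: [0.581, 0.0348, 0.1142]
orientation: [0.0, 0.0, 1.0, -0.0]
force: [-4.2, -2.7, 14.3]
opening: 0.0003
gripper_force: 6.8
```

Emit:
{"fn": "apply_moves", "kwargs": {"dr": [[0, 0, 0], [0, 0, 0], [0, 0, 0], [0, 0, 0]], "travel": [[0, 0, 0.03], [0, 0, 0.03], [0, 0, 0], [0, 0, 0]], "hand": [255, 255, 255, 255]}}

```text
t: 10.7
position: [0.5812, 0.0348, 0.1137]
orientation: [0.001, 0.0, 1.0, -0.0]
force: [-12.8, -2.8, 44.0]
opening: 0.0004
gripper_force: 22.6
```

Emit:
{"fn": "apply_moves", "kwargs": {"dr": [[0, 0, 0], [0, 0, 0], [0, 0, 0], [0, 0, 0], [0, 0, 0], [0, 0, 0], [0, 0, 0]], "travel": [[0, 0, -0.25], [0, 0, -0.4], [0, 0, -0.3], [-0.42, -0.12, 0], [-0.42, -0.13, 0], [0, 0, 0], [0, 0, 0]], "hand": [255, 255, 255, 255, 255, 255, 255]}}

```text
t: 11.4
position: [0.6481, 0.0162, 0.1831]
orientation: [-0.001, 0.0, 1.0, 0.0]
force: [0.4, 0.2, 0.1]
opening: 0.0005
gripper_force: 0.0
```

```bash
python3 - <<'E'
from h import *
np.set_printoptions(precision=4,suppress=True)
s=r.observe(); print(s["position"])
for c in ["side","scene"]:
    f=r.grab_frame(c)
    P=cloud(f,np.ones((400,640),bool)); z=P[:,2]
    for n,x,y,d,a in [("round",.584,-.02,.01,.1),("sq",.584,.035,.01,.1),("long",.585,-.0765,.004,.1),("lock",.649,.0155,.006,.12)]:
        p=P[(np.hypot(P[:,0]-x,P[:,1]-y)<d)&(z>a)&(z<.14)]
        print(c,n,len(p),np.median(p,0) if len(p) else '')
    p=P[(abs(P[:,1]+.02)<.12)&(z>.02)&(z<.085)&(P[:,0]<.55)&(P[:,0]>.46)]
    if len(p): print("front",len(p),np.median(p,0))
E
```

```text
[0.6481 0.0162 0.1831]
side round 47 [ 0.5835 -0.0207  0.1129]
side sq 44 [0.5843 0.0362 0.1134]
side long 11 [ 0.5847 -0.0762  0.1204]
side lock 15 [0.6483 0.0163 0.1306]
front 341 [ 0.5126 -0.0314  0.0541]
scene round 51 [ 0.5833 -0.0199  0.1132]
scene sq 50 [0.5852 0.0347 0.1132]
scene long 4 [ 0.5857 -0.0754  0.1198]
scene lock 20 [0.6488 0.0153 0.1309]
```

Both keys read about 8 mm down, the long key is still up and the drawer is shut. Now the plunger.

Emit:
{"fn": "apply_moves", "kwargs": {"dr": [[0, 0, 0], [0, 0, 0], [0, 0, 0], [0, 0, 0], [0, 0, 0], [0, 0, 0], [0, 0, 0], [0, 0, 0]], "travel": [[0, 0, 0.3], [0, 0, 0.25], [0, 0, 0.05], [0, 0, 0.05], [0, 0, 0.05], [0, 0, 0.05], [0, 0, 0.05], [0, 0, 0]], "hand": [255, 255, 255, 255, 255, 255, 255, 255]}}

```text
t: 12.3
position: [0.6482, 0.0164, 0.1222]
orientation: [0.0, -0.0, 1.0, 0.0]
force: [-6.3, 0.6, 15.1]
opening: 0.0002
gripper_force: 7.5
```

Emit:
{"fn": "apply_moves", "kwargs": {"dr": [[0, 0, 0], [0, 0, 0], [0, 0, 0]], "travel": [[0, 0, 0.03], [0, 0, 0.02], [0, 0, 0]], "hand": [255, 255, 255]}}

```text
t: 12.6
position: [0.6485, 0.0164, 0.1219]
orientation: [0.001, -0.0, 1.0, 0.0]
force: [-12.6, 1.9, 35.6]
opening: 0.0002
gripper_force: 18.0
```

On its stop. Lift clear and check.

Emit:
{"fn": "apply_moves", "kwargs": {"dr": [[0, 0, 0], [0, 0, 0], [0, 0, 0], [0, 0, 0], [0, 0, 0]], "travel": [[0, 0, -0.25], [0, 0, -0.5], [0, 0, -0.5], [0, 0, -0.3], [0, 0, 0]], "hand": [255, 255, 255, 255, 255]}}

```text
t: 13.1
position: [0.6519, 0.0157, 0.2445]
orientation: [0.005, 0.0, 1.0, 0.0]
force: [0.1, -0.1, -0.3]
opening: -0.0
gripper_force: 0.0
```

```bash
python3 - <<'E'
from h import *
np.set_printoptions(precision=4,suppress=True)
s=r.observe(); print(s["position"],s["force"])
for c in ["side","scene"]:
    f=r.grab_frame(c); save(f,c+"2")
    P=cloud(f,np.ones((400,640),bool)); z=P[:,2]
    for n,x,y,d,a in [("round",.584,-.02,.01,.1),("sq",.584,.035,.01,.1),("long",.585,-.0765,.004,.1),("lock",.649,.0155,.006,.115)]:
        p=P[(np.hypot(P[:,0]-x,P[:,1]-y)<d)&(z>a)&(z<.14)]
        print(c,n,len(p),np.median(p,0) if len(p) else '')
    p=P[(abs(P[:,1]+.02)<.12)&(z>.02)&(z<.085)&(P[:,0]<.55)&(P[:,0]>.46)]
    if len(p): print("front",len(p),np.median(p,0))
    for n in ["tweezer_case","cup","organiser","roll_on"]:
        d=r.spot_point(f,n); print(c,n,[(round(x["p"],2),w(f,x["position"])) for x in d[:1]])
E
```

```text
[0.6519 0.0157 0.2445] [ 0.1337 -0.0712 -0.2998]
side round 45 [ 0.5833 -0.0204  0.1135]
side sq 41 [0.584  0.036  0.1137]
side long 12 [ 0.5851 -0.077   0.121 ]
side lock 16 [0.6486 0.0166 0.1207]
front 340 [ 0.5126 -0.0352  0.0545]
side tweezer_case [(0.79, array([0.6023, 0.1038, 0.0978]))]
side cup [(0.84, array([0.5736, 0.2109, 0.0006]))]
side organiser [(0.92, array([ 0.5309, -0.277 , -0.0019]))]
side roll_on [(0.67, array([ 0.661 , -0.2086,  0.0034]))]
scene round 48 [ 0.5837 -0.0195  0.1132]
scene sq 46 [0.5846 0.0348 0.1132]
scene long 6 [ 0.5857 -0.0762  0.1208]
scene lock 21 [0.6486 0.0152 0.1213]
scene tweezer_case [(0.85, array([0.6035, 0.095 , 0.1011]))]
scene cup [(0.87, array([ 0.5736,  0.2105, -0.0042]))]
scene organiser [(0.68, array([ 0.5294, -0.2799, -0.0018]))]
scene roll_on [(0.81, array([ 0.6636, -0.2121, -0.0008]))]
```

View pics/side2.png

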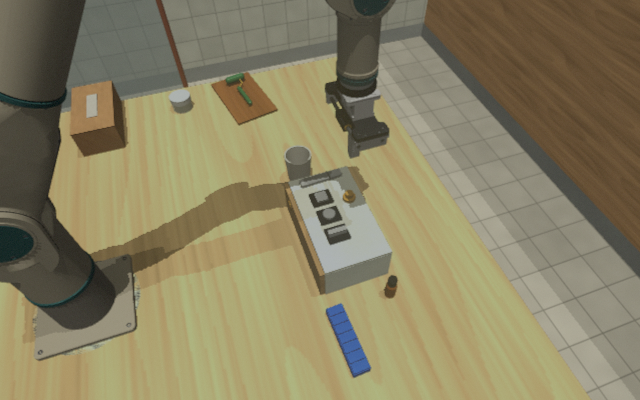

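The picture shows the drawer front flush near (305, 240) and the round, square and plunger tops down near (330, 213), (320, 197) and (349, 196). The bystanders haven't moved and the gripper is clear.

```bash
python3 -c "
from bench import r
print(r.finish_job())"
```

```text
the job is handed in; nothing more can be done
None
```

The job is handed in: the drawer was pushed shut, then the round key, square key and lock plunger were pressed fully down in that order; the long key is still up and none of the four bystanders moved.

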